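# Right the fallen media bottle and leave its cap a quarter turn loose

## Robot

A 7-joint arm with a two-finger parallel gripper is mounted at the origin on the work surface. World frame = base frame: x ahead of the robot, y to its left, z up, the work surface at z = 0. Lengths are in m, angles in rad, forces in N, time in s.
With the tool pointing down it reaches from about 0.425 to 0.95 m from the base axis. Payload 4.7 kg.
Tool frame: the origin (TCP) lies on the centre line of the jaws, within the pads' length; the fingertips stand robot.nose_length ahead of it and the grasp point (between the pads) lies 8 mm behind it (robot.nose_length is the distance from the TCP to the fingertips, in m); z points along the fingers, y is the line along which they close (so a half turn about z gives the same grasp; the last joint's range is limited). The gripper opens to 85 mm and grips with 20 to 120 N. Pads are 22 mm wide; open, the fingers measure 114 mm over their backs; the gripper's body (76 mm by 85 mm) begins 54 mm behind the grasp point. The pads swing forward as they close: fully open they stand 13 mm farther back than shut.
Start: joints at [-1.248, 0.469, -0.049, 1.532, 0.024, 1.141, -0.082], TCP at [0.233, 0.634, 0.211] pointing down, gripper open.
Joint ranges: [-2.59, 2.59], [-0.33, 1.99], [-1.39, 1.29], [0.1, 2.45], [-1.04, 4.18], [0.21, 1.99], [-2.66, 2.66]. Speed limits (rad/s): [2.57, 2.57, 3.14, 3.14, 3.14, 3.14, 3.14].

## Interface

Orientations are given as [roll, pitch, yaw] about the fixed x, y, z axes, in that order (R = Rz(yaw) Ry(pitch) Rx(roll)).
In Python, from plant import robot gives the robot as it stands. Calls block until the motion is done:
- robot.goto(position, orientation): joint-space move of the TCP to a pose.
- robot.move_straight(position, vel=0.15, attitude=None, contact_N=None): straight line of the TCP; attitude=None keeps the orientation; vel is the mean speed in m/s. With contact_N (N) it stops when the force on the tool has changed by that much, and returns True; else False.
- robot.move_joints(angles): joint-space move.
- robot.grip(opening, strength=None): opening from 0.0 (shut) to 1.0 (fully open); strength is the grip in N (None keeps the last); returns when the fingers have stopped.
- robot.sleep(seconds).
- robot.inverse_kinematics(position, orientation): joint angles nearest the present ones, or None.
- robot.sense(): the state.
- robot.grab_frame(name): name is "side" or "top" or "wrist"; returns a dict with "image" (400x640x3 uint8, red, green, blue), "range_z" (400x640 float32, m along the optical axis (not along the pixel's ray), 0 where there is no reading), "fx", "fy", "cx", "cy" (pixels), "R" (3x3) and "t" (3): a world point X has camera coordinates R X + t. Camera axes: x right, y down, z forward; pixel columns grow to the right and rows downward; lengths in m; the calibration is good to about 2 mm. A picture is of the moment at which its call begins.
A pose or a line that the arm cannot do raises robot.IKError and nothing moves.
- robot.close_job(): hands the job in; it is judged then, once.
The state is a dict: "t": time; "joint_pos": joint angles; "joint_velocities": joint speeds; "effort": joint torques, N m; "tcp_pos": TCP position; "tcp_rot": TCP orientation; "wrist_force": force on the tool from outside, world axes, zero at the start; "torque": the same for the moment, N m; "opening": opening from 0.0 (shut) to 1.0 (fully open); "gripper_force": force on a finger pad.
Only numpy, scipy, OpenCV 4.12 (cv2) and the standard library are available. Lean on these libraries where they do the work, as an engineer would, in place of code of your own. Each camera call takes 0.05 s, during which the arm holds its last target. There are 200 camera calls.

## Task

One of the three square media bottles has fallen over in the steel lane: stand it upright in the lane between its two neighbours. Then screw its blue cap down until it bottoms out, back it off a quarter turn so that the bottle can breathe, and finish still gripping the cap at that setting, with the bottle standing on the lane floor. Leave the neighbours and the other things on the bench where they are.

Things in the scene. Friction and masses are not known exactly. Their poses are not given: they have to be found in the camera images.
- lane_floor (a point): centre of the lane's inner floor (upper face, 4 mm above the bench). The lane is a fixed, straight stainless channel, inside 500 mm long (its y axis) and 53 mm wide (its x axis); z is up. All its walls are 4 mm thick and rise 15 mm above its floor.
- bottle_mid (a point): the fallen bottle: point on its axis 62 mm from its base (half its 124 mm height with the cap home). z runs from base to cap and at the start lies along the lane, to the lane's +y; x then lies along the lane's x. White plastic, about 0.16 kg: square body 50 x 50 mm, 80 mm long from the base, tapering shoulder up to 92 mm from the base, then a neck of 31 mm diameter (35 mm at a thin flange).
- bottle_base (a point): centre of the fallen bottle's base, axes as bottle_mid. Within about 20 degrees of upright the bottle settles onto its base by itself. It has 1.5 mm clearance to each side wall of the lane, so the walls keep it from turning with the cap, but for about 0.06 rad of play either way.
- cap: screw cap of the fallen bottle: ribbed blue plastic, 37 mm diameter, 24 mm high, origin at its centre, z to its top; a small ridge on its top points along its x axis. Screwed home, its centre is 112 mm and its lower edge 100 mm from the bottle's base, and the ridge points along the bottle's x. It starts engaged on the thread, 0.4 to 0.7 turn short of home.
- thread (a joint): rotation of that cap, rad: 0 = bottomed out on a hard stop, growing as it is unscrewed (anticlockwise seen from its top); a quarter turn off is 1.571. Right-hand thread, 5 mm pitch: the cap rises 0.8 mm per rad. Friction about 0.05 N m; it stays where it is left. It does not come off: another stop is at 5.5 rad.
- left_bottle_mid (a point): upright neighbour near the lane's +y end, same shape and size with its cap home, loose, 0.22 kg; point on its axis 62 mm above its base.
- right_bottle_mid (a point): upright neighbour near the lane's -y end, as the left one.
- well_plate: bystander: flat multiwell plate, 86 x 128 mm and 20 mm high, loose on the bench beyond the lane; origin at the centre of its underside.
- spray_bottle: bystander: white spray bottle, 72 mm diameter, 190 mm high, loose on the bench to the right; origin at the centre of its underside.
- beaker: bystander: open glass beaker, 70 mm diameter, 85 mm high, loose on the bench to the left; origin at the centre of its underside.

How it is judged:
On the way, in this order (a step that is already met when the one before it is completed fails the run):
1. the fallen bottle stands upright on the lane floor between its neighbours, its cap still short of home (angle between bottle_mid's own z axis and vertical below 0.12 rad and z of bottle_mid in the frame of lane_floor between 0.057 and 0.068 m and y of bottle_mid in the frame of lane_floor between -0.18 and 0.18 m), for 0.2 s.
2. its cap is screwed down to the stop (value of joint thread below 0.1 rad and angle between bottle_mid's own z axis and vertical below 0.15 rad), for 0.05 s.
At the end, for the whole second after the job is handed in: Bottle upright (0.1 rad) on the lane floor (5 mm), within 8 mm of the lane's centre line, between its neighbours; its cap, after reaching the stop (within 0.1 rad), is 1.27 to 1.87 rad back from it, still, and gripped by the fingers with over 3 N (value of joint thread between 1.27 and 1.87 rad and velocity of joint thread between -0.1 and 0.1 rad/s and contact force between the fingers and cap above 3 N and angle between bottle_mid's own z axis and vertical below 0.1 rad and z of bottle_mid in the frame of lane_floor between 0.058 and 0.067 m and x of bottle_mid in the frame of lane_floor between -0.008 and 0.008 m and y of bottle_mid in the frame of lane_floor between -0.18 and 0.18 m); the arm keeps its last pose, push and grip.
It fails at once if a neighbour bottle is tipped or shifted (angle between any of left_bottle_mid, right_bottle_mid's own z axis and vertical above 0.3 rad or distance of any of left_bottle_mid, right_bottle_mid from where it was at the start of the episode above 0.03 m).
It fails at once if another thing on the bench is disturbed (distance of any of well_plate, spray_bottle, beaker from where it was at the start of the episode above 0.03 m).
It also fails if it takes over 72 s, if anything falls off the work surface, if the arm or the gripper's body presses on something with over 40 N, if the wrist force passes 120 N, or if a joint passes its speed limit or range.

## Working session

There is one attempt and no reset: what is moved stays moved. The work goes in short steps, each a Python script; the robot and the scene stay as the last script left them, time stands still between calls to the robot, and variables do not carry over. Pictures are saved under pics/ and viewed, at most 10 in all, crops included, and the job is handed in when it is done.

```bash
ls; mkdir -p pics
python3 - <<'E'
from plant import robot
import cv2,numpy as np,pickle
print(robot.nose_length); s=robot.sense(); print(s)
fs={}
for n in("top","side"):
    f=robot.grab_frame(n); fs[n]=f
    cv2.imwrite(f"pics/{n}0.png",f["image"][:,:,::-1]); print(n,f["fx"],f["cx"],f["cy"],f["R"],f["t"], -f["R"].T@f["t"])
pickle.dump(fs,open("f0.pkl","wb"))
E
```

```text
pics
0.011
{'t': 0.0, 'joint_pos': array([-1.24791749,  0.46944064, -0.04858899,  1.5336997 ,  0.02405318,
        1.1409868 , -0.08232422]), 'joint_velocities': array([-0.00018006, -0.00052374, -0.00230121,  0.00059913, -0.00137786,
       -0.00022996,  0.00047843]), 'effort': array([ 4.13070366e-04, -5.10307610e+01, -4.62560600e-02, -2.37712830e+01,
        1.07211046e-02,  7.41978816e-03,  1.10079651e-05]), 'tcp_pos': array([0.23234962, 0.63308293, 0.20945952]), 'tcp_rot': array([-3.13964171e+00,  3.18565418e-05,  2.78979652e+00]), 'wrist_force': array([0.6065009 , 0.11991256, 0.07128733]), 'torque': array([-0.00584497, -0.00671036, -0.00749535]), 'gripper_force': 0.0, 'opening': 1.000015550050514}
top 420.161244358194 319.7847903435085 199.5919937960171 [[ 2.30022444e-03 -9.99881618e-01 -1.52138055e-02]
 [-9.86595678e-01  2.13278969e-04 -1.63183709e-01]
 [ 1.63167635e-01  1.53852339e-02 -9.86478392e-01]] [0.00724298 0.64147945 1.37666564] [ 0.40823691 -0.01407501  1.46284009]
side 371.2338366172542 318.28252810171324 202.63464744462112 [[ 8.35625853e-01 -5.49298823e-01  4.87517461e-04]
 [-3.37283359e-01 -5.13795500e-01 -7.88830857e-01]
 [ 4.33554345e-01  6.59003026e-01 -6.14610154e-01]] [-0.52035597  0.26102935  0.84661928] [ 0.15580829 -0.70963988  0.7265025 ]
```

View pics/top0.png

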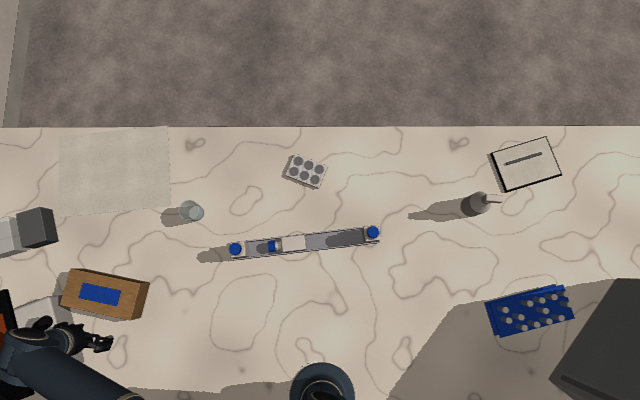

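View pics/side0.png

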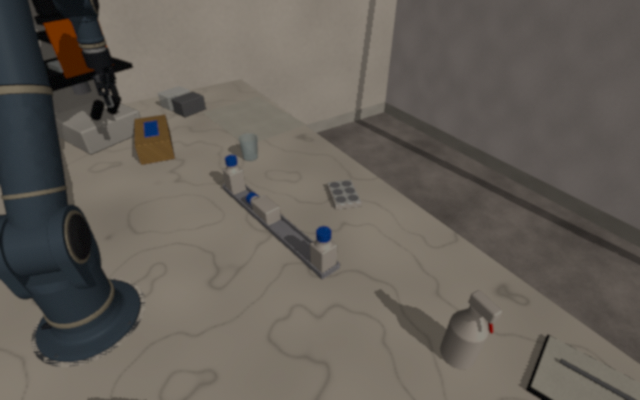

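The top view shows the left neighbour's cap at (235,249) and the right one's at (372,232). The fallen body is at (293,243), with its cap at (272,245) toward +y. Next I'll get positions from the depth data.

```bash
cat > h.py <<'E'
import numpy as np,cv2
def cloud(f):
    z=f["range_z"]; v,u=np.mgrid[:z.shape[0],:z.shape[1]]
    P=np.stack([(u-f["cx"])/f["fx"]*z,(v-f["cy"])/f["fy"]*z,z],-1)
    W=(P-f["t"])@f["R"]; W[z<=0]=np.nan
    return W
def blue(f):
    return cv2.inRange(cv2.cvtColor(f["image"],cv2.COLOR_RGB2HSV),(105,130,50),(130,255,255))>0
E
python3 - <<'E'
import pickle,numpy as np,cv2
from h import *
f=pickle.load(open("f0.pkl","rb"))["top"]; W=cloud(f); m=blue(f)
roi=np.zeros_like(m); roi[220:265,215:390]=1
n,l,s,c=cv2.connectedComponentsWithStats((m&roi).astype(np.uint8))
for i in range(1,n):
    if s[i,4]>8:
        p=W[l==i]; top=p[p[:,2]>np.nanmax(p[:,2])-.012]; print(c[i].round(1),s[i,4],np.nanmedian(top,0).round(4),np.nanmin(p,0).round(3),np.nanmax(p,0).round(3))
# white body
b=np.zeros_like(m);b[233:253,278:312]=1
bm=b&(W[...,2]>.042)&(W[...,2]<.07)
p=W[bm>0];print(len(p),p.mean(0).round(4),p.min(0).round(3),p.max(0).round(3))
r=cv2.minAreaRect(p[:,:2].astype(np.float32)*1000);print(r)
# lane walls
lm=(roi>0)&(W[...,2]>.012)&(W[...,2]<.024)
p=W[lm];r=cv2.minAreaRect(p[:,:2].astype(np.float32)*1000);print(len(p),r)
E
```

```text
[372.6 231.7] 105 [ 0.525  -0.162   0.1282] [ 0.509 -0.178  0.121] [ 0.544 -0.143  0.134]
[271.3 245.9] 76 [0.4845 0.1717 0.045 ] [0.468 0.159 0.027] [0.505 0.183 0.052]
[234.7 248.4] 115 [0.4734 0.2777 0.1277] [0.455 0.26  0.108] [0.49  0.295 0.135]
382 [0.4939 0.1006 0.053 ] [0.467 0.057 0.042] [0.521 0.148 0.061]
((493.973876953125, 103.93218994140625), (49.7211799621582, 91.35633087158203), 6.574343681335449)
339 ((499.444580078125, 60.239501953125), (61.41717529296875, 505.9179992675781), 6.925787448883057)
```

```bash
cat >> h.py <<'E'
from scipy.spatial.transform import Rotation as Ro
YAW=0.1175; LC=np.array([.4994,.0602,.004])
Lz=Ro.from_euler("z",YAW)
def w(p): return LC+Lz.apply(p)          # lane -> world
def lane(p): return Lz.inv().apply(np.asarray(p)-LC)
def ori(th,s=1):
    # tool y along s*lane x, tool z down, then turned by th about lane x
    D=np.array([[0,s,0],[s,0,0],[0,0,-1.]])   # columns: tool x=s*lane y, tool y=s*lane x, z=down
    return Lz*Ro.from_rotvec([th,0,0])*Ro.from_matrix(D)
def pose(g,th,s=1):
    "grasp point g in lane frame -> TCP world pos, rpy"
    R=ori(th,s); return w(g)+R.apply([0,0,.008]),R.as_euler("xyz")
E
python3 - <<'E'
from plant import robot
from h import *
import pickle
d=np.deg2rad
for s in(1,-1):
  for a in(-30,-25,0,30,45,55,60,65):
    for g in([0,.06,.04],[0,-.013,.06],[0,.0,.16],[0,.0,.25]):
        q=robot.inverse_kinematics(*pose(g,d(a),s)); print(s,a,g,None if q is None else np.round(q,2))
for p in ([0,.08,.30],):
    q=robot.inverse_kinematics(*pose(p,0,-1)); print(q)
E
```

```text
1 -30 [0, 0.06, 0.04] [-0.96  0.6   0.47  2.03  0.3   0.82 -0.66]
1 -30 [0, -0.013, 0.06] [-0.86  0.53  0.49  2.08  0.37  0.78 -0.58]
1 -30 [0, 0.0, 0.16] [-0.91  0.37  0.51  2.01  0.38  1.01 -0.54]
1 -30 [0, 0.0, 0.25] [-0.95  0.25  0.54  1.91  0.4   1.2  -0.48]
1 -25 [0, 0.06, 0.04] [-0.91  0.56  0.45  2.04  0.25  0.77 -0.58]
1 -25 [0, -0.013, 0.06] [-0.81  0.5   0.48  2.09  0.3   0.74 -0.49]
1 -25 [0, 0.0, 0.16] [-0.86  0.34  0.49  2.01  0.32  0.98 -0.46]
1 -25 [0, 0.0, 0.25] [-0.9   0.22  0.52  1.91  0.34  1.18 -0.42]
1 0 [0, 0.06, 0.04] [-0.6   0.45  0.34  2.1  -0.25  0.63  0.04]
1 0 [0, -0.013, 0.06] [-0.51  0.42  0.41  2.1  -0.26  0.67  0.2 ]
1 0 [0, 0.0, 0.16] [-0.6   0.26  0.48  2.02 -0.15  0.9   0.07]
1 0 [0, 0.0, 0.25] [-0.65  0.16  0.51  1.91 -0.09  1.1   0.01]
1 30 [0, 0.06, 0.04] [-0.17  0.52  0.21  2.1  -0.9   0.84  0.85]
1 30 [0, -0.013, 0.06] [-0.19  0.53  0.41  2.06 -0.87  1.    0.95]
1 30 [0, 0.0, 0.16] [-0.33  0.38  0.55  2.01 -0.77  1.14  0.78]
1 30 [0, 0.0, 0.25] [-0.41  0.26  0.63  1.92 -0.68  1.28  0.62]
1 45 [0, 0.06, 0.04] [ 0.22  0.62 -0.13  2.06 -0.92  0.9
[... 2486 characters left out ...]
7 -0.99  1.43 -2.09]
-1 55 [0, 0.0, 0.25] [-0.25  0.48  0.72  1.93 -1.02  1.65 -2.15]
-1 60 [0, 0.06, 0.04] [ 0.39  0.77 -0.24  2.01 -0.97  1.07 -2.04]
-1 60 [0, -0.013, 0.06] [ 0.22  0.75  0.14  1.95 -1.01  1.35 -1.93]
-1 60 [0, 0.0, 0.16] [ 0.06  0.59  0.33  1.96 -1.03  1.5  -2.04]
-1 60 [0, 0.0, 0.25] [-0.09  0.48  0.53  1.92 -1.03  1.65 -2.15]
-1 65 [0, 0.06, 0.04] [ 0.41  0.82 -0.24  1.99 -0.99  1.14 -1.99]
-1 65 [0, -0.013, 0.06] [ 0.24  0.8   0.14  1.94 -1.04  1.42 -1.9 ]
-1 65 [0, 0.0, 0.16] [ 0.22  0.62  0.14  1.95 -1.01  1.49 -2.05]
-1 65 [0, 0.0, 0.25] [ 0.08  0.5   0.33  1.92 -1.03  1.65 -2.15]
[ 0.5931215   0.31325296 -1.16954757  1.75776249  0.30144532  1.27124529
  2.60942032]
```

Run:
```python
from plant import robot
from h import *
import pickle
p=robot.sense()["tcp_pos"]
robot.move_straight([p[0],p[1],.32],vel=.3)
robot.goto(*pose([0,.04,.30],0,1))
f=robot.grab_frame("wrist"); pickle.dump(f,open("f1.pkl","wb")); cv2.imwrite("pics/wrist1.png",f["image"][:,:,::-1])
s=robot.sense();print(s["t"],s["joint_pos"].round(2),lane(s["tcp_pos"]).round(4))
print(lane(-f["R"].T@f["t"]))
W=cloud(f);L=Lz.inv().apply((W-LC).reshape(-1,3)).reshape(W.shape)
m=blue(f);n,l,st,c=cv2.connectedComponentsWithStats(m.astype(np.uint8))
for i in range(1,n):
    if st[i,4]>150:
        q=L[l==i]; print(c[i].round(),st[i,4],np.nanmedian(q,0).round(4),np.nanmin(q,0).round(3),np.nanmax(q,0).round(3))
def rect(lo,hi,zl,zh):
    k=(L[...,0]>lo[0])&(L[...,0]<hi[0])&(L[...,1]>lo[1])&(L[...,1]<hi[1])&(L[...,2]>zl)&(L[...,2]<zh)
    q=L[k]; 
    if len(q)>5: print(len(q),q.min(0).round(4),q.max(0).round(4),np.median(q,0).round(4),cv2.minAreaRect(q[:,:2].astype(np.float32)*1000))
rect([-.05,-.03],[.05,.12],.044,.06)   # body top
rect([-.05,-.24],[.05,.24],.011,.019)  # wall tops
```

```text
2.8 [-0.71  0.11  0.47  1.83 -0.06  1.21 -0.1 ] [2.000e-04 4.140e-02 2.919e-01]
[-6.05032926e-05  1.23557449e-01  4.55864621e-01]
[319.  91.] 657 [0.0015 0.1113 0.0416] [-0.017  0.099 -0.   ] [0.021 0.123 0.046]
[318. 373.] 353 [ 0.0014 -0.2181  0.1243] [-0.016 -0.229  0.117] [ 0.02  -0.206  0.126]
2931 [-0.0232 -0.0039  0.044 ] [0.0269 0.1191 0.0536] [0.0017 0.0419 0.0504] ((1.8094501495361328, 57.6257209777832), (50.07683181762695, 122.87968444824219), 0.29828381538391113)
2163 [-0.0291 -0.2387  0.011 ] [0.033  0.2091 0.019 ] [-0.0016  0.0262  0.0155] ((1.9501609802246094, -14.859878540039062), (61.09663391113281, 447.94061279296875), 0.1609005331993103)
```

View pics/wrist1.png

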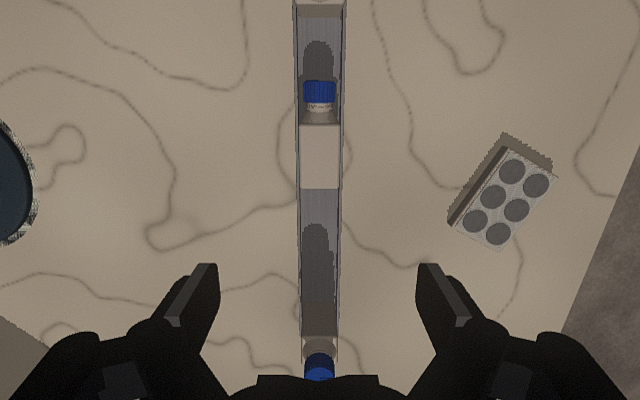

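The wrist view shows the bottle squarely in the lane (body at (319,155), cap at (319,91)), with the pads clear and the lane about 1.7 mm further in x. Next I'll grasp, lift and tilt it.

```bash
sed -i 's/LC=np.array(\[.4994,.0602,.004\])/LC=np.array([.5011,.0604,.004])/' h.py
python3 - <<'E'
from plant import robot
from h import *
d=np.deg2rad
t0=d(-30)
def st(n): s=robot.sense();print(n,round(s["t"],1),lane(s["tcp_pos"]).round(4),s["tcp_rot"].round(2),s["wrist_force"].round(1),round(s["opening"],3),round(s["gripper_force"],1),s["joint_pos"].round(2))
R=ori(t0); g=np.array([0,.055,.040]); back=Lz.inv().apply(R.apply([0,0,-1]))
robot.goto(*pose(g+.1*back,t0)); st("pre")
print(robot.move_straight(pose(g,t0)[0],vel=.1,contact_N=10)); st("at")
robot.grip(0.0,60); st("grip")
print(robot.move_straight(pose([0,.03,.17],t0)[0],vel=.12)); st("lift")
f=robot.grab_frame("side"); cv2.imwrite("pics/s2.png",cv2.resize(f["image"][80:320,140:420,::-1],None,fx=2,fy=2))
E
```

```text
pre 3.6 [0.0008 0.1003 0.1205] [3.14 0.52 1.69] [-0.1  0.2  1.2] 0.999 0.0 [-0.96  0.47  0.38  1.93  0.34  1.06 -0.69]
False
at 4.8 [0.0005 0.0515 0.0334] [3.14 0.52 1.69] [ 0.9  0.1 -0.2] 1.0 0.0 [-0.89  0.58  0.38  2.02  0.36  0.83 -0.71]
grip 5.5 [0.0019 0.0509 0.0356] [3.14 0.52 1.69] [-1.3  1.8 15.8] 0.003 7.8 [-0.89  0.58  0.39  2.02  0.37  0.83 -0.71]
False
lift 6.8 [-0.0005  0.0261  0.1624] [-3.14  0.52  1.69] [-0.2 -0.6  0.2] 0.002 0.0 [-0.89  0.36  0.42  1.97  0.39  1.07 -0.59]
```

View pics/s2.png

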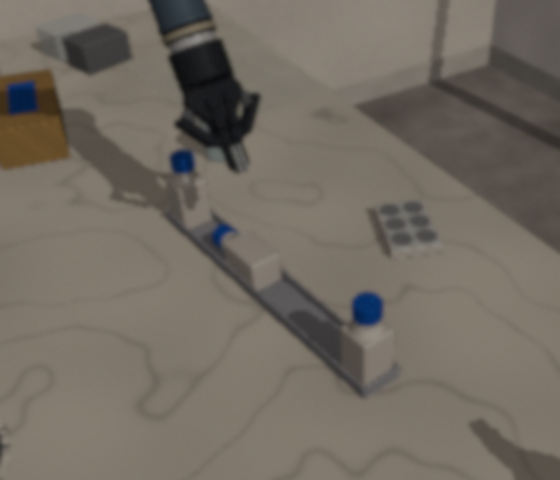

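The side view shows the fingers shut and empty above the bottle, which is still lying in the lane (crop (250,258)). I'll measure where it is now from above.

Run:
```python
from plant import robot
from h import *
robot.grip(1.0)
robot.goto(*pose([0,.03,.30],0,1))
f=robot.grab_frame("wrist"); cv2.imwrite("pics/wrist3.png",f["image"][:,:,::-1])
W=cloud(f);L=Lz.inv().apply((W-LC).reshape(-1,3)).reshape(W.shape)
k=(abs(L[...,0])<.04)&(L[...,1]>-.06)&(L[...,1]<.17)&(L[...,2]>.022)&(L[...,2]<.08)
q=L[k];print(len(q),q.min(0).round(3),q.max(0).round(3))
for y in np.arange(-.03,.15,.01):
    r=q[abs(q[:,1]-y)<.005]
    if len(r)>5: print(y.round(2),len(r),np.percentile(r,[5,50,95],axis=0)[:,[0,2]].round(3).tolist())
q=L[blue(f)&k];print(np.median(q,0).round(4),q.min(0).round(3),q.max(0).round(3))
```

```text
4106 [-0.025 -0.003  0.024] [0.025 0.123 0.053]
0.0 244 [[-0.022, 0.049], [0.0, 0.05], [0.021, 0.052]]
0.01 332 [[-0.021, 0.049], [0.001, 0.051], [0.023, 0.052]]
0.02 346 [[-0.022, 0.048], [0.001, 0.05], [0.022, 0.052]]
0.03 353 [[-0.022, 0.048], [-0.0, 0.051], [0.022, 0.052]]
0.04 338 [[-0.022, 0.049], [0.0, 0.05], [0.022, 0.052]]
0.05 373 [[-0.022, 0.049], [-0.0, 0.051], [0.022, 0.052]]
0.06 360 [[-0.022, 0.049], [0.001, 0.051], [0.022, 0.052]]
0.07 387 [[-0.022, 0.048], [-0.0, 0.05], [0.022, 0.052]]
0.08 329 [[-0.018, 0.033], [-0.0, 0.044], [0.019, 0.048]]
0.09 249 [[-0.015, 0.031], [-0.0, 0.04], [0.015, 0.043]]
0.1 267 [[-0.015, 0.031], [-0.0, 0.041], [0.016, 0.045]]
0.11 293 [[-0.018, 0.029], [-0.0, 0.041], [0.017, 0.045]]
0.12 235 [[-0.016, 0.026], [-0.001, 0.041], [0.016, 0.045]]
[-0.0003  0.1111  0.0416] [-0.019  0.099  0.025] [0.019 0.123 0.047]
```

View pics/wrist3.png

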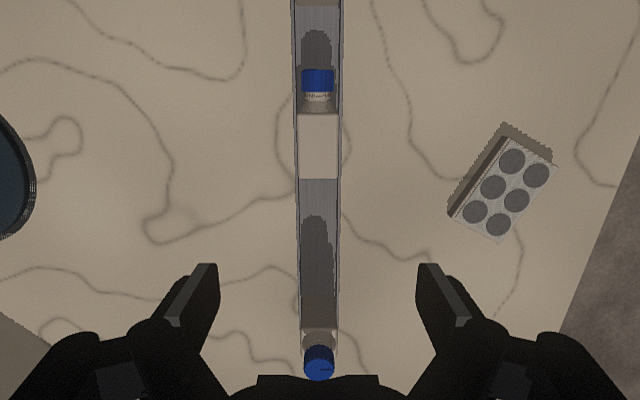

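The bottle hasn't moved (lane y from -0.002 to 0.123). I'll pre-close the jaws to just over 50 mm, feel for the wall tops, then squeeze in small steps.

```bash
cat >> h.py <<'E'
def st(robot,n):
    s=robot.sense();print(n,round(s["t"],1),lane(s["tcp_pos"]).round(4),s["tcp_rot"].round(2),"F",s["wrist_force"].round(1),"T",s["torque"].round(2),"op",round(s["opening"],3),round(s["gripper_force"],1),flush=True); return s
E
python3 - <<'E'
from plant import robot
from h import *
d=np.deg2rad
t0=d(-25)
R=ori(t0); g=np.array([0,.055,.030]); back=Lz.inv().apply(R.apply([0,0,-1]))
robot.goto(*pose(g+.1*back,t0)); robot.grip(0.70,20); st(robot,"pre")
f=robot.grab_frame("wrist"); cv2.imwrite("pics/w4.png",f["image"][:,:,::-1])
c=robot.move_straight(pose(g,t0)[0],vel=.05,contact_N=5); s=st(robot,f"down {c}")
E
```

```text
pre 9.4 [0.0004 0.0934 0.1142] [3.14 0.44 1.69] F [ 0.7 -0.5  0.3] T [0.41 0.07 0.06] op 0.699 0.0
down False 11.7 [0.0002 0.0518 0.0229] [3.14 0.44 1.69] F [ 0.8  0.7 -1.5] T [0.44 0.05 0.01] op 0.694 0.0
```

View pics/w4.png

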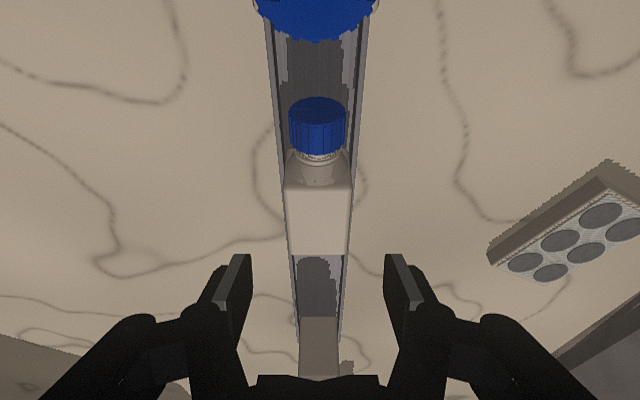

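The view shows the pads at about 0.70 opening straddling the body line (base at (318,255)), with no contact on the way down. I'll raise a few mm and close in steps.

Run:
```python
from plant import robot
from h import *
d=np.deg2rad
t0=d(-25)
p=robot.sense()["tcp_pos"]; robot.move_straight(p+[0,0,.005],vel=.05); st(robot,"up")
for o,F in((.65,20),(.6,20),(.57,20),(.54,20),(.5,20),(.5,40)):
    robot.grip(o,F); s=st(robot,o)
    if s["opening"]<.5: break
```

```text
up 11.9 [0.0005 0.052  0.0284] [3.14 0.44 1.69] F [-0.1 -0.3  0.5] T [0.39 0.1  0.05] op 0.697 0.0
0.65 12.1 [0.0001 0.0518 0.0279] [-3.14  0.44  1.69] F [0.1 0.3 0.7] T [ 0.49  0.01 -0.  ] op 0.651 0.0
0.6 12.3 [0.0001 0.0517 0.0278] [-3.14  0.44  1.69] F [0.1 0.  0.9] T [0.42 0.1  0.02] op 0.6 0.0
0.57 12.6 [0.0002 0.0518 0.028 ] [3.14 0.44 1.69] F [-0.6  0.6  1.9] T [0.39 0.13 0.02] op 0.572 14.8
0.54 12.8 [0.0002 0.0519 0.0281] [3.14 0.44 1.69] F [-0.9  0.8  3.9] T [ 0.26  0.24 -0.04] op 0.568 20.3
0.5 13.0 [0.0002 0.0518 0.0281] [3.14 0.44 1.69] F [-1.2  1.6  4. ] T [ 0.28  0.25 -0.04] op 0.568 20.4
0.5 13.2 [0.0002 0.052  0.0283] [3.14 0.44 1.69] F [-2.1  1.1  6.7] T [ 0.12  0.41 -0.14] op 0.552 39.9
```

Run:
```python
from plant import robot
from h import *
d=np.deg2rad
p=robot.sense()["tcp_pos"]
robot.move_straight(p+[0,0,.03],vel=.06); s=st(robot,"lift1")
if s["opening"]>.53:
    robot.move_straight(w([0,.03,.17]),vel=.12); s=st(robot,"lift2")
    f=robot.grab_frame("side"); cv2.imwrite("pics/s5.png",cv2.resize(f["image"][80:320,140:420,::-1],None,fx=2,fy=2))
```

```text
lift1 13.9 [0.0002 0.0521 0.0583] [3.14 0.44 1.69] F [ 0.2  0.1 -2.8] T [0.62 0.04 0.01] op 0.551 41.4
lift2 15.0 [-0.0005  0.0301  0.1693] [-3.14  0.44  1.69] F [ 0.2 -0.4 -1.6] T [ 0.68  0.08 -0.01] op 0.547 41.4
```

View pics/s5.png

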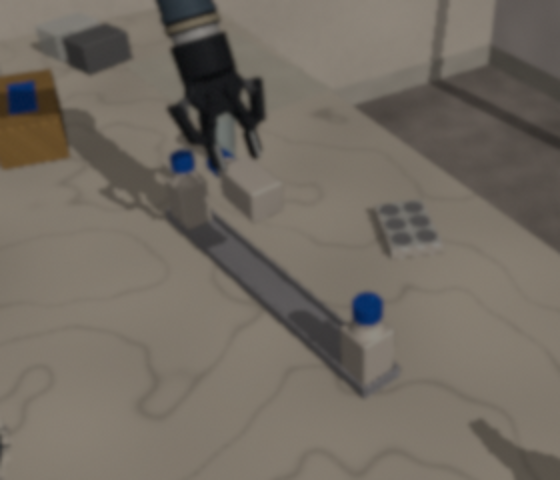

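It's held: in the side view the bottle is off the floor, at crop (245,190). Now I'll tilt it.

Run:
```python
from plant import robot
from h import *
d=np.deg2rad
for a in (-5,15,35,50,58):
    try:
        robot.move_straight(w([0,-.003,.19]),vel=.1,attitude=ori(d(a)).as_euler("xyz"))
    except robot.IKError as e:
        print(a,"IKERR",e); break
    s=st(robot,a)
print(s["joint_pos"].round(2))
f=robot.grab_frame("side"); cv2.imwrite("pics/s6.png",cv2.resize(f["image"][80:320,140:420,::-1],None,fx=2,fy=2))
```

```text
-5 15.6 [-0.0004 -0.0039  0.1897] [-3.14  0.09  1.69] F [ 0.3  0.1 -1.2] T [0.22 0.03 0.02] op 0.546 42.3
15 16.1 [-0.0004 -0.0016  0.189 ] [-3.14 -0.26  1.69] F [ 0.   0.7 -1.7] T [-0.31 -0.03  0.  ] op 0.548 43.0
35 16.6 [-1.000e-04 -1.000e-03  1.896e-01] [-3.14 -0.61  1.69] F [ 1.1 -0.1 -2.2] T [-0.85 -0.06 -0.05] op 0.549 43.6
50 17.0 [ 1.000e-04 -1.300e-03  1.901e-01] [-3.14 -0.87  1.69] F [ 0.6  0.1 -1.6] T [-1.11 -0.16 -0.01] op 0.546 44.0
58 17.3 [ 0.     -0.0019  0.1902] [-3.14 -1.01  1.69] F [ 0.2  0.3 -1.7] T [-1.2  -0.15 -0.02] op 0.548 44.2
[ 0.14  0.52  0.22  1.93 -0.96  1.47  0.99]
```

View pics/s6.png

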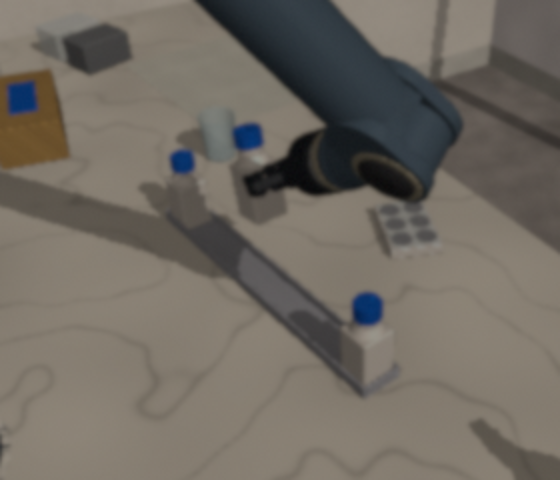

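The bottle hangs nearly upright, cap up at crop (248,135). Before lowering I'll check how far the wrist clears the right neighbour.

Run:
```python
from plant import robot
from h import *
Q=[]
for n in("side","top"):
    W=cloud(robot.grab_frame(n)); Q.append(Lz.inv().apply((W-LC).reshape(-1,3)))
Q=np.vstack(Q); Q=Q[np.isfinite(Q).all(1)]
for y in np.arange(-.30,.05,.02):
    r=Q[(abs(Q[:,1]-y)<.01)&(abs(Q[:,0])<.06)&(Q[:,2]>.15)]
    if len(r)>3: print(y.round(2),len(r),r.min(0).round(3),r.max(0).round(3))
b=Q[(abs(Q[:,0])<.03)&(Q[:,1]>-.0)&(Q[:,1]<.06)&(Q[:,2]<.3)&(Q[:,2]>.1)];print(b.min(0),b.max(0))
```

```text
-0.3 1492 [-0.06  -0.31   0.312] [ 0.052 -0.29   0.439]
-0.28 1092 [-0.06  -0.29   0.309] [ 0.056 -0.27   0.475]
-0.26 601 [-0.06 -0.27  0.32] [ 0.053 -0.25   0.501]
-0.24 408 [-0.06  -0.25   0.301] [ 0.047 -0.23   0.512]
-0.22 491 [-0.06  -0.23   0.282] [ 0.047 -0.21   0.515]
-0.2 435 [-0.06  -0.21   0.274] [ 0.037 -0.19   0.515]
-0.18 363 [-0.038 -0.19   0.26 ] [ 0.035 -0.17   0.353]
-0.16 392 [-0.038 -0.17   0.247] [ 0.036 -0.15   0.349]
-0.14 353 [-0.039 -0.15   0.246] [ 0.035 -0.13   0.328]
-0.12 341 [-0.06  -0.13   0.238] [ 0.058 -0.11   0.321]
-0.1 346 [-0.06  -0.11   0.229] [ 0.06  -0.09   0.305]
-0.08 274 [-0.06 -0.09  0.22] [ 0.059 -0.07   0.273]
-0.06 184 [-0.059 -0.07   0.22 ] [ 0.057 -0.05   0.259]
-0.04 128 [-0.039 -0.05   0.15 ] [ 0.035 -0.03   0.24 ]
-0.02 370 [-0.038 -0.03   0.151] [ 0.034 -0.01   0.249]
0.0 434 [-0.027 -0.01   0.152] [0.024 0.01  0.266]
0.02 200 [-0.027  0.01   0.151] [0.022 0.03  0.265]
[-2.69985311e-02  1.56361091e-05  1.33357918e-01] [0.02303182 0.03320967 0.26649627]
```

Run:
```python
from plant import robot
from h import *
robot.move_straight(w([0,.057,.19]),vel=.12)
robot.move_straight(w([0,.057,.08]),vel=.1); st(robot,"hi")
c=robot.move_straight(w([0,.057,.045]),vel=.03,contact_N=5); s=st(robot,c)
print(s["joint_pos"].round(2))
```

```text
hi 19.3 [0.0004 0.057  0.0805] [ 3.14 -1.01  1.69] F [ 0.1  0.4 -1.5] T [-1.24 -0.15 -0.  ] op 0.546 44.3
True 20.1 [0.0001 0.0567 0.0604] [-3.14 -1.01  1.69] F [-0.3 -2.6  4.7] T [-0.51  0.01  0.06] op 0.553 45.1
[ 0.24  0.7  -0.02  2.02 -1.03  1.18  1.13]
```

Run:
```python
from plant import robot
from h import *
robot.grip(.62,20); st(robot,"rel"); robot.sleep(.2); robot.grip(.8)
p=robot.sense()["tcp_pos"]; R=ori(np.deg2rad(58))
robot.move_straight(p+R.apply([0,0,-.06]),vel=.1)
robot.move_straight(p+R.apply([0,0,-.06])+[0,0,.12],vel=.2); s=st(robot,"back"); print(s["joint_pos"].round(2))
Q=[]
f=robot.grab_frame("top");cv2.imwrite("pics/t7.png",cv2.resize(f["image"][190:290,200:400,::-1],None,fx=4,fy=4))
g=robot.grab_frame("side");cv2.imwrite("pics/s7.png",cv2.resize(g["image"][80:320,140:420,::-1],None,fx=2,fy=2))
for f in(f,g):
    W=cloud(f);L=Lz.inv().apply((W-LC).reshape(-1,3)).reshape(W.shape)
    k=blue(f)&(abs(L[...,0])<.06)&(abs(L[...,1])<.3); n,l,stt,c=cv2.connectedComponentsWithStats(k.astype(np.uint8))
    for i in range(1,n):
        q=L[l==i]
        if len(q)>20: print(len(q),c[i].round(),q.min(0).round(3),q.max(0).round(3),q[q[:,2]>q[:,2].max()-.012].mean(0).round(4))
```

```text
rel 20.3 [-0.0006  0.0571  0.0597] [-3.14 -1.01  1.69] F [-0.3 -0.6 -0.3] T [-0.86 -0.09  0.  ] op 0.623 0.0
back 22.3 [-0.0011  0.0064  0.2106] [-3.14 -1.01  1.68] F [ 0.3  0.8 -0.6] T [-0.82 -0.1   0.01] op 0.803 0.0
[ 0.27  0.47  0.03  1.92 -0.91  1.43  0.9 ]
101 [287. 242.] [-0.019  0.033  0.109] [0.014 0.067 0.133] [-0.0029  0.0498  0.126 ]
115 [235. 248.] [-0.021  0.201  0.103] [0.014 0.235 0.132] [-0.0028  0.2194  0.1239]
92 [231. 160.] [-0.018  0.196  0.103] [0.012 0.227 0.127] [-0.0034  0.209   0.1218]
106 [260. 184.] [-0.018  0.028  0.105] [0.012 0.059 0.129] [-0.0037  0.0414  0.1245]
182 [323. 234.] [-0.017 -0.246  0.103] [ 0.015 -0.212  0.126] [-0.002  -0.2313  0.1224]
```

View pics/s7.png

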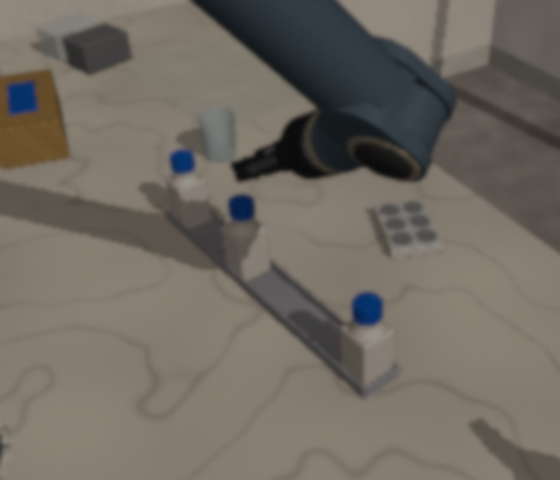

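The bottle now stands at lane y ≈ 0.05, cap at crop (241,208), with its top about 2.5 mm above the neighbours' tops. Next is a wrist view from above the cap.

Run:
```python
from plant import robot
from h import *
robot.move_straight(w([0,-.01,.30]),vel=.25,attitude=ori(np.deg2rad(30)).as_euler("xyz"))
robot.goto(*pose([0,-.02,.30],0)); s=st(robot,"view"); print(s["joint_pos"].round(2))
f=robot.grab_frame("wrist")
W=cloud(f);L=Lz.inv().apply((W-LC).reshape(-1,3)).reshape(W.shape)
k=blue(f)&(abs(L[...,0])<.06)&(L[...,1]>-.05)&(L[...,1]<.12)
q=L[k]; z=np.percentile(q[:,2],98); top=q[q[:,2]>z-.006]; print(len(q),z.round(4),top.min(0).round(4),top.max(0).round(4),cv2.minEnclosingCircle(top[:,:2].astype(np.float32)*1000))
v,u=np.where(k); im=f["image"][max(v.min()-25,0):v.max()+60,max(u.min()-30,0):u.max()+30,::-1]
cv2.imwrite("pics/w8.png",cv2.resize(im,None,fx=4,fy=4,interpolation=cv2.INTER_CUBIC)); print(im.shape)
c=np.append(cv2.minEnclosingCircle(top[:,:2].astype(np.float32))[0],.118)
# IK for cap grip, various yaw
for a in np.arange(0,2*np.pi,np.pi/4):
    R=ori(0)*Ro.from_euler("z",a); q=robot.inverse_kinematics(w(c)+R.apply([0,0,.008]),R.as_euler("xyz")); print(a.round(2),None if q is None else q.round(2))
```

```text
view 23.6 [-0.0011 -0.0212  0.2899] [-3.14 -0.    1.69] F [ 1.9 -1.4  0.1] T [-0.07 -0.01 -0.  ] op 0.803 0.0
[-0.19  0.12  0.04  1.82 -0.01  1.21 -0.04]
1301 0.1289 [-0.0189  0.0308  0.1233] [0.0186 0.0676 0.1305] ((-0.08889293670654297, 49.004913330078125), 19.068984985351562)
(127, 101, 3)
0.0 [-0.28  0.31 -0.02  2.03  0.01  0.8  -0.19]
0.79 [-0.33  0.31  0.04  2.03 -0.02  0.8  -0.95]
1.57 [-0.4   0.31  0.13  2.03 -0.05  0.8  -1.7 ]
2.36 [-0.48  0.31  0.22  2.04 -0.09  0.8  -2.44]
3.14 [ 0.58  0.6  -1.17  1.98  0.66  1.01  2.35]
3.93 [-0.09  0.33 -0.26  2.02  0.11  0.81  2.06]
4.71 [-0.17  0.32 -0.16  2.02  0.07  0.81  1.32]
5.5 [-0.24  0.31 -0.08  2.02  0.03  0.8   0.57]
```

The cap centre is at lane (0, 0.049), top about 3–4 mm high. Decreasing j7 turns it clockwise, so I'll grip at j7 = +2.6 and screw down, watching the wrist torque.

```bash
cat > screw.py <<'E'
from plant import robot
from h import *
import json
R=ori(0); C=np.array([0,.049])
def tab():
    zs=[.107,.110,.113,.116,.119,.122,.135,.15,.18]
    return zs,[robot.inverse_kinematics(w([*C,z])+R.apply([0,0,.008]),R.as_euler("xyz"))[:6].tolist() for z in zs]
def mv(T,z,j7):
    q=[np.interp(z,T[0],np.array(T[1])[:,i]) for i in range(6)]
    robot.move_joints(q+[j7])
E
python3 - <<'E'
from screw import *
T=tab(); print(np.ptp(T[1],axis=0).round(2)); json.dump(T,open("T.json","w"))
mv(T,.18,2.6); 
for z in(.15,.135,.122,.119): mv(T,z,2.6)
s=st(robot,"over"); 
robot.grip(.3,40); s=st(robot,"grip"); T0=s["torque"][2]
j=2.6; z=.119; t=s["t"]
for i in range(60):
    j-=.1; z-=.00008
    if j<-2.6: break
    mv(T,z,j); s=robot.sense(); tz=s["torque"][2]-T0
    if i%5==4 or abs(tz)>.2: print(i,round(s["t"],1),round(j,2),s["joint_pos"][6].round(3),"Tz",tz.round(3),"F",s["wrist_force"].round(1),round(s["opening"],3),round(s["gripper_force"],1),flush=True)
    if abs(tz)>.3: break
json.dump([j,z],open("jz.json","w"))
E
```

```text
[0.   0.09 0.   0.07 0.   0.17]
over 26.9 [0.0002 0.049  0.1113] [-3.14  0.   -1.8 ] F [-0.1  0.8 -0. ] T [-0.03  0.04  0.03] op 0.798 0.0
grip 27.4 [-0.     0.049  0.111] [ 3.14 -0.   -1.8 ] F [-0.  -0.1 -0.1] T [-0.01  0.    0.01] op 0.304 0.0
4 28.6 2.1 2.105 Tz 0.001 F [0.  0.4 0.1] 0.303 0.0
9 29.9 1.6 1.605 Tz -0.017 F [ 0.2 -0.4  0.4] 0.3 0.0
14 31.1 1.1 1.105 Tz -0.008 F [-0.  -0.4 -0.3] 0.302 0.0
19 32.4 0.6 0.605 Tz 0.028 F [-0.6 -0.3  0.2] 0.303 0.0
24 33.6 0.1 0.105 Tz 0.04 F [-0.4  0.5 -0.8] 0.299 0.0
29 34.9 -0.4 -0.395 Tz -0.006 F [ 0.1 -0.3  0.1] 0.301 0.0
34 36.1 -0.9 -0.895 Tz 0.018 F [0.3 0.4 0.4] 0.3 0.0
39 37.4 -1.4 -1.395 Tz 0.016 F [-0.9 -1.  -0.5] 0.3 0.0
44 38.6 -1.9 -1.895 Tz -0.002 F [ 0.1 -0.5  0.1] 0.301 0.0
49 39.9 -2.4 -2.395 Tz 0.023 F [1.1 0.4 0.1] 0.301 0.0
```

Nothing was gripped: opening reads 0.30 with zero force and no torque. I'll spend the last picture on a combined side and wrist view of where the fingers are.

Run:
```python
from plant import robot
from h import *
st(robot,"now")
g=robot.grab_frame("side"); f=robot.grab_frame("wrist")
a=cv2.resize(g["image"][130:250,190:350,::-1],(800,600))[:,100:700]
a=cv2.resize(g["image"][140:240,210:310,::-1],(400,400),interpolation=cv2.INTER_CUBIC); b=cv2.resize(f["image"][150:400,195:445,::-1],(400,400))
cv2.imwrite("pics/x9.png",np.hstack([a,b]))
for n,f in(("side",g),("wrist",f)):
    W=cloud(f);L=Lz.inv().apply((W-LC).reshape(-1,3)).reshape(W.shape)
    m=(abs(L[...,0])<.06)&(L[...,1]>-.02)&(L[...,1]<.12)
    q=L[m&blue(f)]; print(n,"blue",len(q),*( (q.min(0).round(3),q.max(0).round(3),np.median(q,0).round(3)) if len(q) else ()))
    dark=(f["image"].max(-1)<70)&m&(L[...,2]>.05)
    q=L[dark]
    for z in np.arange(.08,.2,.01):
        r=q[abs(q[:,2]-z)<.005]
        if len(r)>2: print(n,z.round(2),len(r),r.min(0).round(3)[:2],r.max(0).round(3)[:2])
```

```text
now 40.1 [-0.      0.049   0.1069] [ 3.14 -0.   -0.61] F [-0.2 -0.5 -0.3] T [-0.01  0.02  0.03] op 0.3 0.0
side blue 68 [-0.018  0.028  0.105] [0.014 0.045 0.127] [-0.006  0.033  0.117]
side 0.13 8 [-0.02   0.036] [0.015 0.055]
side 0.14 24 [-0.021  0.025] [0.017 0.056]
side 0.15 26 [-0.022  0.025] [0.016 0.051]
side 0.16 25 [-0.022  0.022] [0.017 0.053]
side 0.17 9 [-0.022  0.009] [0.018 0.053]
side 0.18 32 [-0.037  0.005] [-0.001  0.027]
side 0.19 27 [-0.039  0.003] [0.022 0.05 ]
wrist blue 4507 [-0.018  0.03   0.103] [0.019 0.066 0.13 ] [0.004 0.046 0.127]
wrist 0.09 6 [0.011 0.057] [0.015 0.066]
wrist 0.1 16 [-0.006  0.031] [0.019 0.059]
wrist 0.11 150 [-0.006  0.03 ] [0.019 0.06 ]
wrist 0.12 150 [-0.006  0.03 ] [0.019 0.059]
wrist 0.13 183 [-0.016  0.027] [0.02  0.065]
wrist 0.14 594 [-0.016  0.025] [0.023 0.065]
wrist 0.15 733 [-0.017  0.024] [0.023 0.065]
wrist 0.16 693 [-0.017  0.024] [0.023 0.065]
wrist 0.17 1975 [-0.02   0.009] [0.037 0.073]
wrist 0.18 6694 [-0.038  0.005] [0.041 0.09 ]
wrist 0.19 6783 [-0.039  0.002] [0.044 0.091]
```

View pics/x9.png

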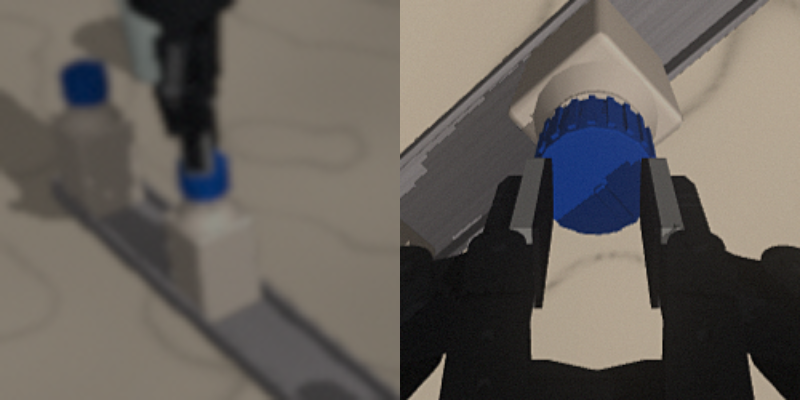

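The picture shows the pad tips sitting above the cap (about (205,165) left, (545,195) and (650,195) right). The depth data agrees: tips at z ≈ 0.130 with the TCP at 0.107, so the real tips are about 23 mm behind the TCP rather than 11 mm ahead. I'll regrip about 26 mm lower, with a contact guard.

```bash
sed -i 's/zs=\[.107/zs=[.077,.080,.083,.086,.089,.092,.095,.101,.107/' screw.py
python3 - <<'E'
from screw import *
T=json.load(open("T.json"))
robot.grip(.8,40); mv(T,.122,-.19); T=tab(); print(np.ptp(T[1],axis=0).round(2)); json.dump(T,open("T.json","w"))
mv(T,.122,2.6); st(robot,"top")
c=robot.move_straight(w([*C,.083]),vel=.05,contact_N=4); s=st(robot,f"down {c}")
print(s["joint_pos"].round(3),[np.interp(.091,T[0],np.array(T[1])[:,i]).round(3) for i in range(6)])
robot.grip(.2,40); st(robot,"grip")
E
```

```text
[0.   0.14 0.   0.09 0.01 0.23]
top 45.1 [0.    0.049 0.114] [-3.14  0.   -1.8 ] F [-0.4  0.1  0.2] T [-0.01 -0.03 -0.02] op 0.799 0.0
down False 45.8 [0.0002 0.049  0.083 ] [-3.14  0.   -1.8 ] F [-0.4 -0.3  0.5] T [ 0.   -0.05 -0.03] op 0.799 0.0
[-0.281  0.351 -0.023  2.049  0.012  0.742  2.598] [np.float64(-0.281), np.float64(0.351), np.float64(-0.023), np.float64(2.049), np.float64(0.012), np.float64(0.742)]
grip 46.2 [0.0002 0.049  0.0833] [-3.14  0.   -1.8 ] F [-0.4 -0.5  1.7] T [-0.02  0.1  -0.04] op 0.402 40.5
```

Gripped: opening 0.40 (37 mm) at 40 N. Now I'll screw it down.

Run:
```python
from screw import *
T=json.load(open("T.json")); s=robot.sense(); T0=s["torque"][2]; j=2.6; z=.091
while j>-2.55 and s["t"]<61:
    d=.2 if j>.6 else .12
    j-=d; z-=.0008*d
    mv(T,z,j); s=robot.sense(); tz=s["torque"][2]-T0
    print(round(s["t"],1),round(j,2),s["joint_pos"][6].round(3),"Tz",tz.round(3),"Fz",s["wrist_force"][2].round(1),round(s["opening"],3),round(s["gripper_force"],1),flush=True)
    if abs(tz)>.3: print("STOP"); break
json.dump([j,z],open("jz.json","w"))
```

```text
46.5 2.4 2.403 Tz 0.005 Fz 2.2 0.404 40.8
46.9 2.2 2.205 Tz -0.032 Fz 2.7 0.411 40.8
47.2 2.0 2.006 Tz -0.047 Fz 3.5 0.409 40.9
47.5 1.8 1.806 Tz -0.006 Fz 3.1 0.407 40.9
47.8 1.6 1.606 Tz 0.068 Fz 3.5 0.414 40.9
48.1 1.4 1.406 Tz 0.008 Fz 3.3 0.404 40.9
48.4 1.2 1.206 Tz 0.036 Fz 3.5 0.403 40.9
48.7 1.0 1.006 Tz -0.014 Fz 3.7 0.405 40.9
49.0 0.8 0.806 Tz -0.017 Fz 4.0 0.402 40.9
49.3 0.6 0.606 Tz -0.022 Fz 3.8 0.407 40.9
49.6 0.4 0.406 Tz 0.002 Fz 3.9 0.412 40.9
49.9 0.28 0.286 Tz -0.004 Fz 3.7 0.406 40.9
50.1 0.16 0.166 Tz -0.019 Fz 2.8 0.405 40.9
50.4 0.04 0.046 Tz -0.011 Fz 3.7 0.406 40.9
50.6 -0.08 -0.074 Tz -0.072 Fz 3.7 0.399 40.9
50.9 -0.2 -0.194 Tz -0.048 Fz 3.7 0.403 40.9
51.1 -0.32 -0.314 Tz -0.028 Fz 4.3 0.407 40.9
51.4 -0.44 -0.434 Tz 0.062 Fz 3.4 0.401 40.9
51.6 -0.56 -0.554 Tz 0.004 Fz 3.2 0.405 40.9
51.9 -0.68 -0.673 Tz 0.855 Fz 4.3 0.405 40.9
STOP
```

It hit the stop at j7 = -0.67: torque jumped to 0.86 N m after about 3.2 rad of turning. Now I'll back off a quarter turn plus the play.

Run:
```python
from screw import *
T=json.load(open("T.json")); j,z=json.load(open("jz.json")); robot.sleep(.15); st(robot,"stop")
for i in range(8):
    j+=1.66/8; z+=.0008*1.66/8; mv(T,z,j)
robot.sleep(.4); s=st(robot,"off"); print(s["joint_pos"][6].round(3),np.abs(s["joint_velocities"]).max().round(4))
for n in("wrist","side"):
    f=robot.grab_frame(n); W=cloud(f);L=Lz.inv().apply((W-LC).reshape(-1,3)).reshape(W.shape)
    q=L[blue(f)&(abs(L[...,0])<.05)&(L[...,1]>0)&(L[...,1]<.1)]; print(n,len(q),np.percentile(q,[2,50,98],axis=0).round(4).tolist())
    q=L[(abs(L[...,0])<.04)&(L[...,1]>0)&(L[...,1]<.1)&(L[...,2]>.02)&(L[...,2]<.075)]; print(len(q),np.percentile(q,[2,50,98],axis=0).round(4).tolist())
```

```text
stop 52.0 [0.0005 0.0492 0.0805] [ 3.14 -0.    1.21] F [2.1 0.4 3.2] T [-0.03 -0.64  0.89] op 0.402 41.0
off 55.0 [-0.0001  0.0488  0.0816] [-3.14 -0.    2.86] F [-1.7 -1.2  4.2] T [-0.38  0.37 -0.  ] op 0.402 41.1
0.979 0.0047
wrist 6937 [[-0.0178, 0.0328, 0.1046], [-0.0047, 0.05, 0.1249], [0.0158, 0.0657, 0.1266]]
2202 [[-0.0255, 0.0252, 0.0215], [-0.0241, 0.0532, 0.0527], [0.014, 0.0735, 0.0742]]
side 6 [[-0.0166, 0.0429, 0.1141], [-0.0154, 0.0456, 0.1231], [-0.0114, 0.0504, 0.126]]
327 [[-0.0251, 0.02, 0.0217], [-0.013, 0.0236, 0.0486], [0.0243, 0.0646, 0.0738]]
```

```bash
python3 -c "
from plant import robot
print(robot.close_job())"
```

```text
the job is handed in; nothing more can be done
None
```

I stood the bottle upright in the lane and screwed its cap to the stop. I then backed it off by 1.66 rad at the wrist (about 1.54–1.66 at the cap after play) and handed the job in at about 55 s, with the cap gripped at about 41 N. No verdict came back.

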